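Clamp a cork foot in the slip-clutch gluing press

ROBOT

A 6-joint arm with a two-finger parallel gripper is mounted at the origin on the work surface. World frame = base frame: x ahead of the robot, y to its left, z up, the work surface at z = 0. Lengths are in m, angles in degrees, forces in N, time in s.
With the tool pointing down it reaches from about 0.3 to 0.95 m from the base axis. Payload 3.1 kg.
Tool frame: the origin (TCP) lies at the very end of the fingers, on their centre line; the grasp point (between the pads) lies 19 mm behind it; z points along the fingers, y is the line along which they close (so a half turn about z gives the same grasp; the last joint's range is limited). The gripper opens to 85 mm and grips with 20 to 120 N. Pads are 22 mm wide; open, the fingers measure 114 mm over their backs; the gripper's body (76 mm by 85 mm) begins 54 mm behind the grasp point. The pads swing forward as they close: fully open they stand 13 mm farther back than shut.
Start: joints at [-81.114, 17.653, 93.61, -0, 68.738, -3.994], TCP at [0.139, -0.609, 0.231] pointing down, gripper open.
Joint ranges: [-175.34, 175.34], [-45.06, 112.39], [2.9, 150.54], [-68.45, 248.45], [3.09, 151.38], [-168.51, 168.51]. Speed limits (degrees/s): [159.86, 159.86, 180, 180, 180, 180].

INTERFACE

Orientations are given as [roll, pitch, yaw] about the fixed x, y, z axes, in that order (R = Rz(yaw) Ry(pitch) Rx(roll)).
In Python, from workcell import ctrl, imaging gives the robot as it stands. The module is installed in compiled form; this text tells all that it offers.
- The arm moves only by the tool step_arm, never from a script. Its argument "targets" is a list of rows, each a list of 2 entries, a list of its own where there are three numbers: the shift along the world's x, y, z in cm, then the turn, a rotation vector about the world's x, y, z in rad. A call has 1 to 10 rows; each row is the pose to reach, as a shift and turn from the pose commanded when the call began; what a row does not reach only later rows make up. A row lasts 1/12 s, in which the tool goes at most 41.7 mm and 7.16 degrees, less where a joint would pass 70% of its speed; a pose out of reach is approached as far as the arm can. A call with a gripper value outside its range is refused whole. "grip" is the finger opening in cm, from 0 to 8.54, set as the call begins (left out, the last holds). The fingers move at their own pace and stop on an object; "force" is the grip in N (left out, the last holds). Time passes only in rows, so rows that repeat a pose let the fingers close. It gives the time, the measured TCP pose, the force, the opening and the grip force at its end, in the units of the state.
- ctrl.state(): the state, without advancing time (a new reading comes with each control period).
- imaging.snapshot(name): name is "scene" or "top" or "wrist"; returns a dict with "img" (420x560x3 uint8, red, green, blue), "vfov" (degrees; the focal length in pixels is half the picture's height over the tangent of half this angle, whatever the lens; pixels are square), "cx", "cy" (the principal point, pixels), "origin" and "attitude" of the camera in the world; the wrist camera has in their place "hand_eye" (4x4, takes a point from camera to tool coordinates, whose origin is the TCP and whose axes are the flange's). Camera axes: x right, y down, z forward; pixel columns grow to the right and rows downward; lengths in m; the calibration is good to about 2 mm. The wrist camera is an equidistant fisheye: a pixel r from the principal point sees the ray r / f radians off the axis. A picture is of the moment at which its call begins: read the wrist's pose just before it. There is no depth.
- ctrl.job_done(): hands the job in; it is judged then, once.
The state is a dict: "t": time; "joints": joint angles; "dq": joint speeds; "joint_torque": joint torques, N m; "tool_pos": TCP position; "tool_rot": TCP orientation; "contact_force": force on the tool from outside, world axes, zero at the start; "torque": the same for the moment, N m; "gripper_width": opening from 0.0 (shut) to 1.0 (fully open); "grasp_force": force on a finger pad.
Only numpy, scipy, OpenCV 4.12 (cv2) and the standard library are available. Lean on these libraries where they do the work, as an engineer would, in place of code of your own. Each camera call takes 0.05 s, during which the arm holds its last target. There are 200 camera calls.

TASK

Clamp the cork foot onto the upturned ceramic pot in the small gluing press. Swing the press arm gently over the pot until it meets its stop, then turn the knob on top clockwise until its slip clutch first slips, and stop there at once, for turning on would overload the brittle pot; let go of the press, leaving the pot clamped. Keep the pot, the foot and the things around the press where they are.

Things in the scene. Friction and masses are not known exactly. Their poses are not given: they have to be found in the camera images.
- swing (a joint): Swing of the press arm about the upright column, rad: 0 = against its stop with the screw over the pot (its working place), positive = swung away, counter-clockwise from above, up to 1.4; starts parked at 0.7 to 1.15. It is stiff: it stays where it is left and takes about 0.35 N m (2 N at the ball) to move.
- column_axis (a point): A point on the axis of the column (26 mm thick) at the arm's mid height; the arm swings about the vertical through it. Hub 44 mm across; column top 30 mm above this point. 
- ball (a point): Centre of the black ball handle, 22 mm across, at the free end of the press arm, 175 mm from the column axis and 75 mm outward from the screw axis, on a thin steel rod in line with the arm; 15 mm above the arm's middle. Its frame turns with the arm: the arm points along its -x axis, from the column to the ball. Can be gripped from above.
- knob_top (a point): Centre of the top of the clutch knob: black, ribbed, round, 36 mm across, 30 mm tall, on the vertical screw 100 mm from the column axis. Under it a flat disc fixed to the screw (46 mm across, 6 mm thick), then 7 to 15 mm of bare screw above the arm. Knob and disc have an index line each, in line at the start; when the clutch slips, the knob's line moves ahead of the disc's.
- foot: The round cork foot, 46 mm across and 8 mm thick, lying loose on the pot's upturned bottom; origin at the centre of its underside. With the arm at its stop the screw's pad (26 mm) stands 2.5 to 6.5 mm above the foot's top, different every time. Turned clockwise the screw goes down 12 mm a turn with knob and disc, so the pad meets the foot after 1.3 to 3.4 rad.
- pot: White faceted ceramic pot, upside down in the round nest of the press bed: 60 mm tall, 73 mm across at the rim (below) and 57 mm across on top; loose, its rim in a 10 mm high ring with about 2 mm of play; origin at the centre of its rim, below.
- seed_tub: Bystander: clear open tub of seeds, 130 x 100 mm, 45 mm high; origin under its centre.
- spare_pot: Bystander: small white pot standing upright, 74 mm across, 62 mm tall; origin under its centre.
- foot_stack: Bystander: thick cork ring, 46 mm across, 24 mm high; origin under its centre.
- knob_clutch (a point): Centre of the knob's underside, where the clutch sits. Turning takes 0.30 N m while the pad is free; once the pad presses, the torque rises within 0.4 rad to 0.46 N m (foot pressed with about 90 N), where the clutch slips: the knob turns on, the screw stands nearly still. Turned on while slipping, the drag climbs slowly and the pressure with it, some 90 N a radian. Left alone, the screw holds.
Mind the look-alikes: they are no part of the job. What is shaped like the pot but pink or yellow is not meant.

How it is judged (in metres and radians):
On the way, in this order (a step that is already met when the one before it is completed fails the run):
1. the press arm stands against its stop, over the pot (value of joint swing below 0.04 rad), for 0.2 s.
2. the clutch has come to slip: the foot is pressed onto the pot with the clutch's full pressure (contact force between pot and foot above 70 N), for 0.2 s.
At the end, for the whole second after the job is handed in: The arm is at its stop (within 0.05 rad), the foot is pressed on the pot with 70 to 135 N (the clutch's first slip gives about 90 N), the foot lies within 5 mm of the pot's centre, and the pot stands in its nest at rest, tilted under 0.05 rad (value of joint swing below 0.05 rad and contact force between pot and foot between 70 and 135 N and horizontal distance between foot and pot below 0.005 m and angle between pot's own z axis and vertical below 0.05 rad and linear speed of pot below 0.01 m/s); the robot touches nothing.
It fails at once if the arm is flung round, faster than 2 rad/s (velocity of joint swing below -2 rad/s or velocity of joint swing above 2 rad/s).
It fails at once if the clutch is turned on past its first slip until the foot presses the brittle pot with more than 135 N (contact force between pot and foot above 135 N).
It fails at once if the pot or the foot is moved more than 8 mm (distance of any of pot, foot from where it was at the start of the episode above 0.008 m).
It fails at once if a bystander is moved more than 20 mm (distance of any of seed_tub, spare_pot, foot_stack from where it was at the start of the episode above 0.02 m).
It also fails if it takes over 72 s, if anything falls off the work surface, if the arm or the gripper's body presses on something with over 40 N, if the wrist force passes 120 N, or if a joint passes its speed limit or range.

## Working session

There is one attempt and no reset: what is moved stays moved. The work goes in short steps, Python scripts to look and compute and a tool call to move; the robot and the scene stay as the last step left them, time stands still between calls to the robot, and variables do not carry over. Pictures are saved under pics/ and viewed, at most 10 in all, crops included, and the job is handed in when it is done.

Besides the shell and the picture viewer there is one more tool, called after "Request:" by a JSON object that holds its "fn" and its "kwargs". step_arm: Moves the arm, as the interface text tells. Its arguments: {"type":"object","properties":{"targets":{"type":"array"},"grip":{"type":"number"},"force":{"type":"number"}},"required":["targets"]}

```bash
mkdir -p pics
cat > h.py <<'E'
import numpy as np, cv2
from scipy.spatial.transform import Rotation as R
from workcell import ctrl, imaging
def snap(n,f):
    s=ctrl.state(); d=imaging.snapshot(n); cv2.imwrite('pics/'+f,d['img'][:,:,::-1]); return s,d
E
python3 - <<'E'
from h import *
import pickle
print(ctrl.state())
for n in('scene','top'):
    s,d=snap(n,n+'.png'); print(n,{k:v for k,v in d.items() if k!='img'}); pickle.dump(d,open(n+'.pkl','wb'))
a=cv2.imread('pics/scene.png');b=cv2.imread('pics/top.png')
E
```

```text
{'t': 0.0, 'joints': array([-8.11120376e+01,  1.77054322e+01,  9.36913549e+01,  2.20345452e-03,
        6.87377589e+01, -3.99243192e+00]), 'dq': array([ 0.0770844 , -0.011034  ,  0.01210101,  0.06158395, -0.06750693,
       -0.08946208]), 'joint_torque': array([ 3.85340345e-04, -4.15248406e+01, -2.76663530e+01,  9.29913358e-05,
        1.02101814e-02, -1.29181623e-05]), 'tool_pos': array([ 0.13918863, -0.60844154,  0.23002176]), 'tool_rot': array([-1.79865923e+02, -1.14143277e-02,  1.28795795e+01]), 'contact_force': array([-0.18861443, -0.89225571,  0.44880793]), 'torque': array([0.01193631, 0.01818075, 0.01241256]), 'grasp_force': 0.0, 'gripper_width': 0.9973272495438553}
scene {'vfov': 52.194427620303536, 'cx': 280.4213361574679, 'cy': 214.46847403060133, 'origin': array([1.01727149, 0.47742395, 0.91655232]), 'attitude': array([-140.86460528,   -0.34175827,  129.31969864])}
top {'vfov': 54.91938483224757, 'cx': 271.0253505190609, 'cy': 198.20349650675905, 'origin': array([0.42524313, 0.0868217 , 0.89654961]), 'attitude': array([-173.48882971,    1.01633919,  -91.44406212])}
```

View pics/scene.png

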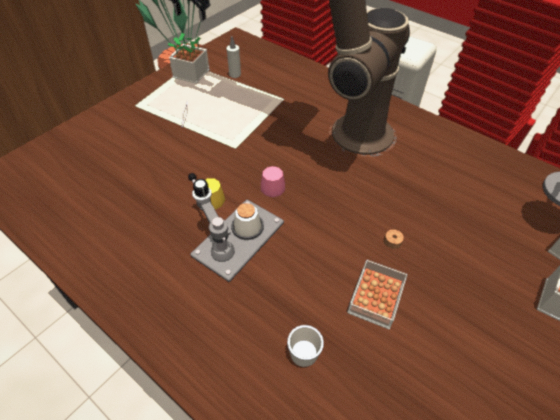

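View pics/top.png

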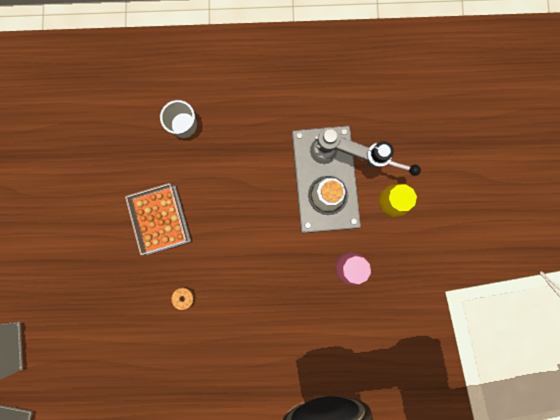

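Run:
```python
import cv2,numpy as np
a=cv2.imread('pics/scene.png')[160:285,170:300];b=cv2.imread('pics/top.png')[115:240,285:435]
a=cv2.resize(a,None,fx=3,fy=3,interpolation=2);b=cv2.resize(b,None,fx=2.7,fy=2.7,interpolation=2)
o=np.zeros((375,800,3),np.uint8);o[:a.shape[0],:a.shape[1]]=a;o[:b.shape[0],395:395+b.shape[1]]=b[:375]
cv2.imwrite('pics/crop.png',o)
```

```text
(no output)
```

View pics/crop.png

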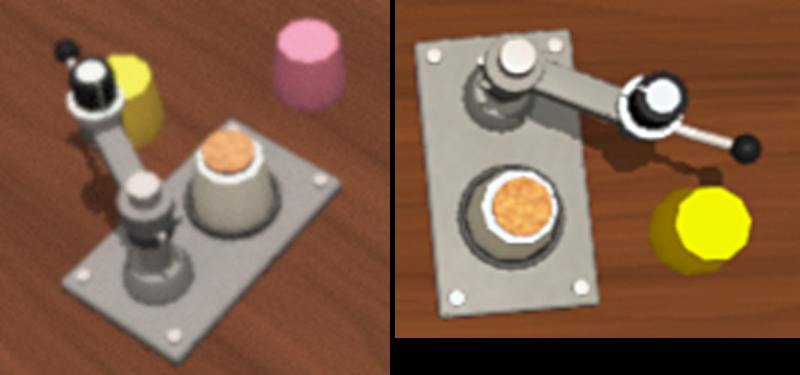

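```bash
cat >> h.py <<'E'
def ray(d,u,v):
    f=210/np.tan(np.radians(d['vfov']/2)); r=np.array([(u-d['cx'])/f,(v-d['cy'])/f,1.])
    r=R.from_euler('xyz',d['attitude'],degrees=True).apply(r); return d['origin'],r/np.linalg.norm(r)
def tri(rs):
    A=sum(np.eye(3)-np.outer(r,r) for o,r in rs); b=sum((np.eye(3)-np.outer(r,r))@o for o,r in rs)
    p=np.linalg.solve(A,b); return p,[np.linalg.norm(np.cross(p-o,r)) for o,r in rs]
E
python3 - <<'E'
from h import *
import pickle
S=pickle.load(open('scene.pkl','rb'));T=pickle.load(open('top.pkl','rb'))
P={}
for n,a,b in [('col',(218,222),(329.8,136.1)),('knob',(200,184),(383.5,150.9)),('ball',(192,176.3),(414.6,170.2)),('foot',(246,210),(332.8,191.3))]:
    p,e=tri([ray(S,*a),ray(T,*b)]); P[n]=p; print(n,p.round(4),np.round(e,4))
c=P['col'];v=lambda n:np.degrees(np.arctan2(*(P[n]-c)[:2][::-1]))
for n in P:
    print(n,np.linalg.norm((P[n]-c)[:2]),v(n))
for y,x in [((182,120),0),((350,170),0)]: pass
# bystander/yellow pot base
for n,px in [('yellow top',(713-395)/2.7+285),]: 
    o,r=ray(T,px,223/2.7+115); print((o+r*(0.06-o[2])/r[2]).round(3))
E
```

```text
col [ 0.6307 -0.0191  0.1335] [0.0009 0.0009]
knob [ 0.5915 -0.1122  0.1662] [0.0015 0.0015]
ball [ 0.5615 -0.1813  0.1234] [0.0015 0.0015]
foot [ 0.5301 -0.0277  0.0774] [0.0005 0.0005]
col 0.0 0.0
knob 0.10101659278685798 -112.83383245631575
ball 0.17638810420395873 -113.1108011202216
foot 0.1009807474003702 -175.0895431285536
[ 0.515 -0.174  0.06 ]
```

Request:
{"fn": "step_arm", "kwargs": {"targets": [[[4,4,0],[0,0,0.1]],[[8,8,0],[0,0,0.2]],[[12,12,0],[0,0,0.3]],[[16,16,0],[0,0,0.4]],[[19,19,0],[0,0,0.5]],[[22,22,0],[0,0,0.6]],[[25,25,0],[0,0,0.7]],[[28,28,0],[0,0,0.8]],[[31,31,0],[0,0,0.9]],[[34,34,0],[0,0,0.945]]], "grip": 6}}

```text
t: 0.93
tool_pos: [0.4347, -0.3127, 0.231]
tool_rot: [-180.0, -0.0, 67.3]
contact_force: [0.1, -0.5, 0.7]
gripper_width: 0.703
grasp_force: 0.0
```

Request:
{"fn": "step_arm", "kwargs": {"targets": [[[2.5,2.5,0],[0,0,0]],[[5,5,0],[0,0,0]],[[7,7.5,0],[0,0,0]],[[8,8.5,0],[0,0,0]],[[8.2,8.7,0],[0,0,0]],[[8.2,8.7,-1],[0,0,0]],[[8.2,8.7,-2],[0,0,0]],[[8.2,8.7,-2],[0,0,0]],[[8.2,8.7,-2],[0,0,0]],[[8.2,8.7,-2],[0,0,0]]]}}

```text
t: 1.77
tool_pos: [0.5149, -0.2287, 0.2107]
tool_rot: [-179.9, 0.0, 66.9]
contact_force: [0.8, 0.8, 0.9]
gripper_width: 0.704
grasp_force: 0.0
```

Run:
```python
from h import *
s,d=snap('wrist','w1.png'); print(s['tool_pos'],s['tool_rot'],s['joints'],s['contact_force'],s['torque'],d['hand_eye'],d['vfov'],d['cx'],d['cy'])
```

```text
[ 0.5149154  -0.22866567  0.2107377 ] [-1.79936212e+02  8.04144333e-03  6.69132709e+01] [-2.83655602e+01  1.21462101e+01  1.03077091e+02 -1.53305270e-02
  6.48394765e+01 -5.27230115e+00] [0.76582596 0.79410634 0.87650896] [-0.03552464  0.0179325   0.01679119] [[-8.70905581e-05 -9.57913536e-01 -2.87056875e-01  7.46470774e-02]
 [ 9.99999156e-01 -4.55614124e-04  1.21700082e-03 -6.45672261e-05]
 [-1.29656873e-03 -2.87056526e-01  9.57912767e-01 -1.42598841e-01]
 [ 0.00000000e+00  0.00000000e+00  0.00000000e+00  1.00000000e+00]] 65.70646984690485 279.9510117445479 206.4714669319339
```

View pics/w1.png

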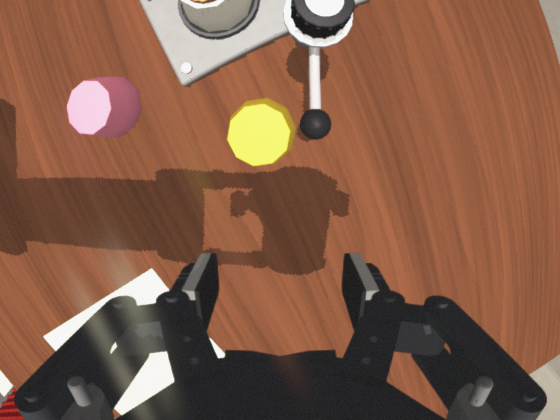

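```bash
cat >> h.py <<'E'
def wray(s,d,u,v):
    f=210/np.tan(np.radians(d['vfov']/2)); x,y=u-d['cx'],v-d['cy']; r=np.hypot(x,y); t=r/f
    q=np.array([np.sin(t)*x/r,np.sin(t)*y/r,np.cos(t)]); H=d['hand_eye']; Q=R.from_euler('xyz',s['tool_rot'],degrees=True)
    return Q.apply(H[:3,3])+s['tool_pos'], Q.apply(H[:3,:3]@q)
E
python3 - <<'E'
from h import *
import pickle
s=ctrl.state();d=imaging.snapshot('wrist')
S=pickle.load(open('scene.pkl','rb'));T=pickle.load(open('top.pkl','rb'))
w=wray(s,d,315,124); o,r=w
print([(o+r*(z-o[2])/r[2]).round(4) for z in(.118,.123)])
print(tri([w,ray(S,192,176.3),ray(T,414.6,170.2)]))
print(s['tool_pos'])
E
```

```text
[array([ 0.5647, -0.1779,  0.118 ]), array([ 0.5642, -0.1776,  0.123 ])]
(array([ 0.56265975, -0.17879519,  0.12638882]), [np.float64(0.001985506274380766), np.float64(0.0017613184524519492), np.float64(0.0025312620125803645)])
[ 0.51535629 -0.22866598  0.21122191]
```

Request:
{"fn": "step_arm", "kwargs": {"targets": [[[2,2,0],[0,0,0]],[[4,4,0],[0,0,0]],[[4.8,4.9,-1],[0,0,0]],[[4.8,4.9,-3],[0,0,0]],[[4.8,4.9,-5],[0,0,0]],[[4.8,4.9,-7],[0,0,0]],[[4.8,4.9,-9],[0,0,0]],[[4.8,4.9,-10.5],[0,0,0]],[[4.8,4.9,-10.8],[0,0,0]],[[4.8,4.9,-10.8],[0,0,0]]], "grip": 5}}

```text
t: 2.7
tool_pos: [0.5624, -0.1784, 0.1016]
tool_rot: [-179.8, 0.0, 67.0]
contact_force: [-0.8, 0.6, 0.8]
gripper_width: 0.582
grasp_force: 0.0
```

Request:
{"fn": "step_arm", "kwargs": {"targets": [[[0,0,0],[0,0,0]],[[0,0,0],[0,0,0]],[[0,0,0],[0,0,0]],[[0,0,0],[0,0,0]],[[0,0,0],[0,0,0]],[[0,0,0],[0,0,0]]], "grip": 1.8, "force": 20}}

```text
t: 3.2
tool_pos: [0.5647, -0.1792, 0.1048]
tool_rot: [179.9, 0.0, 67.0]
contact_force: [-2.1, -0.3, 5.8]
gripper_width: 0.241
grasp_force: 19.7
```

Run:
```python
from h import *
s,d=snap('wrist','w2.png'); print(s['tool_pos'],s['tool_rot'],s['contact_force'],s['torque'],s['gripper_width']*85.4,s['grasp_force'])
c=np.array([.6307,-.0191]); p=s['tool_pos'][:2]; v=p-c; print(np.linalg.norm(v),np.degrees(np.arctan2(v[1],v[0])))
for k in range(1,20):
    a=-np.radians(3.5*k); M=np.array([[np.cos(a),-np.sin(a)],[np.sin(a),np.cos(a)]]); print(k,(100*(c+M@v-p)).round(2),round(a,3))
```

```text
[ 0.56469833 -0.17916752  0.1047747 ] [1.79879587e+02 1.77596367e-02 6.70338628e+01] [-2.09490004 -0.28898349  5.83647993] [-0.03429111  0.27081233  0.00248359] 20.563753734156915 19.666367769241333
0.17314107592513447 -112.4081380262727
1 [-0.96  0.43] -0.061
2 [-1.9   0.92] -0.122
3 [-2.81  1.47] -0.183
4 [-3.68  2.07] -0.244
5 [-4.51  2.73] -0.305
6 [-5.3   3.43] -0.367
7 [-6.04  4.18] -0.428
8 [-6.74  4.97] -0.489
9 [-7.39  5.81] -0.55
10 [-7.99  6.68] -0.611
11 [-8.53  7.59] -0.672
12 [-9.02  8.53] -0.733
13 [-9.44  9.5 ] -0.794
14 [-9.81 10.49] -0.855
15 [-10.12  11.5 ] -0.916
16 [-10.36  12.53] -0.977
17 [-10.54  13.57] -1.038
18 [-10.66  14.62] -1.1
19 [-10.71  15.68] -1.161
```

View pics/w2.png

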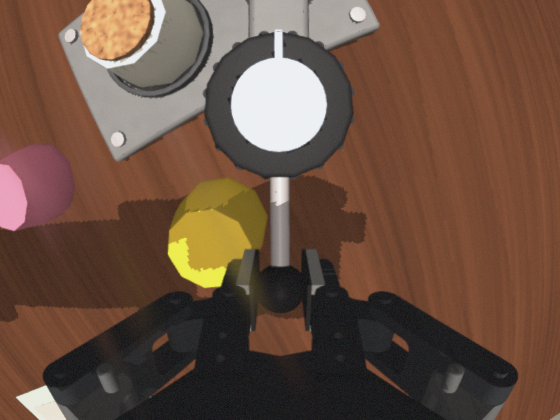

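Request:
{"fn": "step_arm", "kwargs": {"targets": [[[-0.48,0.21,0],[0,0,-0.03]],[[-1.43,0.67,0],[0,0,-0.092]],[[-2.36,1.19,0],[0,0,-0.153]],[[-3.25,1.77,0],[0,0,-0.214]],[[-4.1,2.4,0],[0,0,-0.275]],[[-4.9,3.08,0],[0,0,-0.336]],[[-5.67,3.8,0],[0,0,-0.397]],[[-6.39,4.57,0],[0,0,-0.458]],[[-7.07,5.39,0],[0,0,-0.52]],[[-7.39,5.81,0],[0,0,-0.55]]]}}

```text
t: 4.08
tool_pos: [0.4909, -0.121, 0.1047]
tool_rot: [179.8, -0.1, 35.4]
contact_force: [-0.6, -3.2, 3.7]
gripper_width: 0.241
grasp_force: 20.2
```

Run:
```python
from h import *
s=ctrl.state(); print(s['tool_pos'],s['tool_rot'],s['contact_force'],s['torque'],s['gripper_width']*85.4,s['grasp_force'],s['joints'])
c=np.array([.6307,-.0191]); p=s['tool_pos'][:2]; v=p-c; print(np.linalg.norm(v),np.degrees(np.arctan2(v[1],v[0])))
for k in range(1,20):
    a=-np.radians(2*k); M=np.array([[np.cos(a),-np.sin(a)],[np.sin(a),np.cos(a)]]); print(k,(100*(c+M@v-p)).round(2),round(a,3))
```

```text
[ 0.49085693 -0.12098645  0.10474054] [ 1.79797544e+02 -7.54449147e-02  3.54210461e+01] [-0.56192228 -3.17516154  3.70514466] [-0.34635199  0.09543086  0.03296554] 20.576530273594916 20.227658450603485 [-1.87462788e+01  1.40011986e+01  1.15023591e+02 -7.40489610e-02
  5.07669294e+01  3.58795383e+01]
0.17302292335225064 -143.92377795950932
1 [-0.35  0.49] -0.035
2 [-0.68  1.  ] -0.07
3 [-0.99  1.52] -0.105
4 [-1.28  2.05] -0.14
5 [-1.56  2.58] -0.175
6 [-1.81  3.13] -0.209
7 [-2.05  3.69] -0.244
8 [-2.27  4.25] -0.279
9 [-2.46  4.82] -0.314
10 [-2.64  5.4 ] -0.349
11 [-2.8   5.98] -0.384
12 [-2.94  6.57] -0.419
13 [-3.05  7.16] -0.454
14 [-3.15  7.76] -0.489
15 [-3.22  8.36] -0.524
16 [-3.27  8.96] -0.559
17 [-3.31  9.56] -0.593
18 [-3.32 10.17] -0.628
19 [-3.31 10.77] -0.663
```

Request:
{"fn": "step_arm", "kwargs": {"targets": [[[-0.35,0.49,0],[0,0,-0.035]],[[-0.83,1.26,0],[0,0,-0.087]],[[-1.28,2.05,0],[0,0,-0.14]],[[-1.69,2.85,0],[0,0,-0.192]],[[-2.05,3.69,0],[0,0,-0.244]],[[-2.37,4.53,0],[0,0,-0.297]],[[-2.64,5.4,0],[0,0,-0.349]],[[-2.87,6.28,0],[0,0,-0.402]],[[-3.05,7.16,0],[0,0,-0.454]],[[-3.05,7.16,0],[0,0,-0.454]]]}}

```text
t: 4.92
tool_pos: [0.4597, -0.048, 0.1047]
tool_rot: [-180.0, -0.0, 9.5]
contact_force: [-3.8, 1.0, 8.2]
gripper_width: 0.244
grasp_force: 20.5
```

Request:
{"fn": "step_arm", "kwargs": {"targets": [[[-0.05,0.3,0],[0,0,-0.018]],[[-0.1,0.6,0],[0,0,-0.035]],[[-0.14,0.9,0],[0,0,-0.053]],[[-0.17,1.2,0],[0,0,-0.07]],[[-0.17,1.2,0],[0,0,-0.07]]]}}

```text
t: 5.33
tool_pos: [0.4581, -0.037, 0.1046]
tool_rot: [180.0, -0.0, 5.5]
contact_force: [-2.7, 0.2, 9.6]
gripper_width: 0.235
grasp_force: 20.5
```

Request:
{"fn": "step_arm", "kwargs": {"targets": [[[-0.02,0.2,0],[0,0,-0.01]],[[-0.03,0.4,0],[0,0,-0.02]],[[-0.03,0.4,0],[0,0,-0.02]]]}}

```text
t: 5.58
tool_pos: [0.4578, -0.0332, 0.1047]
tool_rot: [179.9, -0.0, 4.4]
contact_force: [-4.0, -1.4, 9.5]
gripper_width: 0.242
grasp_force: 20.5
```

Request:
{"fn": "step_arm", "kwargs": {"targets": [[[-0.01,0.15,0],[0,0,-0.01]],[[-0.01,0.3,0],[0,0,-0.02]],[[-0.01,0.3,0],[0,0,-0.02]]]}}

```text
t: 5.83
tool_pos: [0.4575, -0.0302, 0.1047]
tool_rot: [179.9, 0.0, 3.2]
contact_force: [-4.9, -0.9, 10.2]
gripper_width: 0.238
grasp_force: 20.5
```

Request:
{"fn": "step_arm", "kwargs": {"targets": [[[0,0.1,0],[0,0,-0.006]],[[0,0.2,0],[0,0,-0.012]],[[0,0.2,0],[0,0,-0.012]]]}}

```text
t: 6.08
tool_pos: [0.4574, -0.0283, 0.1046]
tool_rot: [179.9, 0.0, 2.6]
contact_force: [-4.3, -0.0, 9.6]
gripper_width: 0.239
grasp_force: 20.5
```

Request:
{"fn": "step_arm", "kwargs": {"targets": [[[0,0.1,0],[0,0,-0.006]],[[0,0.2,0],[0,0,-0.012]],[[0,0.2,0],[0,0,-0.012]]]}}

```text
t: 6.33
tool_pos: [0.4574, -0.0277, 0.1047]
tool_rot: [179.8, 0.0, 2.0]
contact_force: [-5.8, -6.1, 10.4]
gripper_width: 0.242
grasp_force: 20.6
```

Request:
{"fn": "step_arm", "kwargs": {"targets": [[[0,0.1,0],[0,0,-0.006]],[[0,0.2,0],[0,0,-0.012]],[[0,0.2,0],[0,0,-0.012]]]}}

```text
t: 6.58
tool_pos: [0.4576, -0.0277, 0.1046]
tool_rot: [179.5, 0.0, 1.4]
contact_force: [-4.4, -13.2, 7.5]
gripper_width: 0.237
grasp_force: 20.8
```

Request:
{"fn": "step_arm", "kwargs": {"targets": [[[0,-0.15,0],[0,0,0]],[[0,-0.28,0],[0,0,0]],[[0,-0.28,0],[0,0,0]]]}}

```text
t: 6.83
tool_pos: [0.4575, -0.0277, 0.1046]
tool_rot: [179.9, 0.0, 1.2]
contact_force: [-3.8, -2.9, 9.3]
gripper_width: 0.237
grasp_force: 20.5
```

Request:
{"fn": "step_arm", "kwargs": {"targets": [[[0,0,0],[0,0,0]],[[0,0,0],[0,0,0]],[[0,0,0],[0,0,0]],[[0,0,0],[0,0,0]],[[0,0,3],[0,0,0]],[[0,0,6],[0,0,0]],[[0,0,9],[0,0,0]],[[0,0,12],[0,0,0]],[[0,0,12],[0,0,0]],[[0,0,12],[0,0,0]]], "grip": 6}}

```text
t: 7.67
tool_pos: [0.4592, -0.0269, 0.2254]
tool_rot: [180.0, -0.3, 1.1]
contact_force: [-0.0, 0.4, -1.0]
gripper_width: 0.702
grasp_force: 0.0
```

Run:
```python
from h import *
s,d=snap('wrist','w3.png'); print(s['tool_pos'],s['tool_rot'],s['joints'],s['contact_force'],s['torque'])
```

```text
[ 0.45916794 -0.02687036  0.22540075] [179.95362614  -0.2973997    1.14773657] [-8.77983281e+00 -7.90777668e-01  1.15527823e+02  6.17299421e-03
  6.49620129e+01  8.00699531e+01] [-0.04007102  0.38356522 -1.04018059] [ 0.03791581  0.03758126 -0.0225322 ]
```

View pics/w3.png

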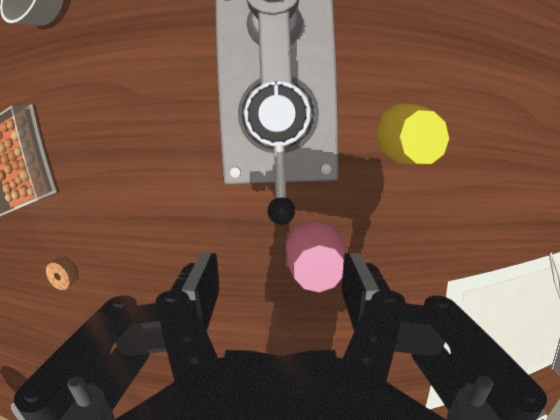

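Run:
```python
from h import *
s=ctrl.state();d=imaging.snapshot('wrist')
S=imaging.snapshot('scene');T=imaging.snapshot('top')
for px,z in [((277,113),.166),((281,211),.123)]:
    o,r=wray(s,d,*px); print((o+r*(z-o[2])/r[2]).round(4))
a=cv2.resize(S['img'][160:285,190:300],None,fx=3,fy=3,interpolation=2);b=cv2.resize(T['img'][115:240,285:435],None,fx=3,fy=3,interpolation=2)
cv2.imwrite('pics/c4.png',np.hstack([a,b])[:,:,::-1]); print(a.shape)
```

```text
[ 0.5308 -0.0221  0.166 ]
[ 0.4551 -0.0262  0.123 ]
(375, 330, 3)
```

Request:
{"fn": "step_arm", "kwargs": {"targets": [[[1,0,0],[0,0,0.12]],[[2,0,0],[0,0,0.24]],[[3,0,0],[0,0,0.36]],[[4,0,0],[0,0,0.48]],[[5,0,0],[0,0,0.6]],[[6,0,0],[0,0,0.72]],[[6.5,0,0],[0,0,0.84]],[[7,0,0],[0,0,0.96]],[[7,0,0],[0,0,1.08]],[[7,0,0],[0,0,1.2]]]}}

```text
t: 8.7
tool_pos: [0.5266, -0.0266, 0.2212]
tool_rot: [-179.8, 0.0, 70.2]
contact_force: [-0.5, -0.3, 0.1]
gripper_width: 0.701
grasp_force: 0.0
```

Request:
{"fn": "step_arm", "kwargs": {"targets": [[[0,0,0],[0,0,0.12]],[[0,0,0],[0,0,0.24]],[[0,0,0],[0,0,0.36]],[[0,0,0],[0,0,0.48]],[[0,0,0],[0,0,0.6]],[[0,0,0],[0,0,0.72]],[[0,0,0],[0,0,0.84]],[[0,0,0],[0,0,0.96]],[[0,0,0],[0,0,1.08]],[[0,0,0],[0,0,1.2]]]}}

```text
t: 9.53
tool_pos: [0.5262, -0.0266, 0.2212]
tool_rot: [-179.9, -0.2, 139.0]
contact_force: [0.2, 0.4, -0.2]
gripper_width: 0.703
grasp_force: 0.0
```

Request:
{"fn": "step_arm", "kwargs": {"targets": [[[0,0,0],[0,0,0.12]],[[0,0,0],[0,0,0.24]],[[0,0,0],[0,0,0.36]],[[0,0,0],[0,0,0.48]],[[0,0,0],[0,0,0.6]],[[0,0,0],[0,0,0.72]],[[0,0,0],[0,0,0.84]],[[0,0,0],[0,0,0.96]],[[0,0,0],[0,0,1.08]],[[0,0,0],[0,0,1.1]]]}}

```text
t: 10.37
tool_pos: [0.5263, -0.0266, 0.2214]
tool_rot: [179.9, -0.2, -158.2]
contact_force: [0.4, 0.1, -1.2]
gripper_width: 0.704
grasp_force: 0.0
```

Run:
```python
from h import *
s,d=snap('wrist','w4.png'); print(s['tool_pos'],s['tool_rot'],s['joints'],s['contact_force'],s['torque'])
```

```text
[ 0.52630028 -0.02660295  0.22135018] [ 1.79899075e+02 -1.78197762e-01 -1.58170228e+02] [-7.62880276e+00  7.55964840e+00  1.07165825e+02  2.64030849e-04
  6.54793195e+01 -1.19458528e+02] [ 0.39751027  0.05235458 -1.18438315] [-0.01263332  0.05950221 -0.09030044]
```

View pics/c4.png

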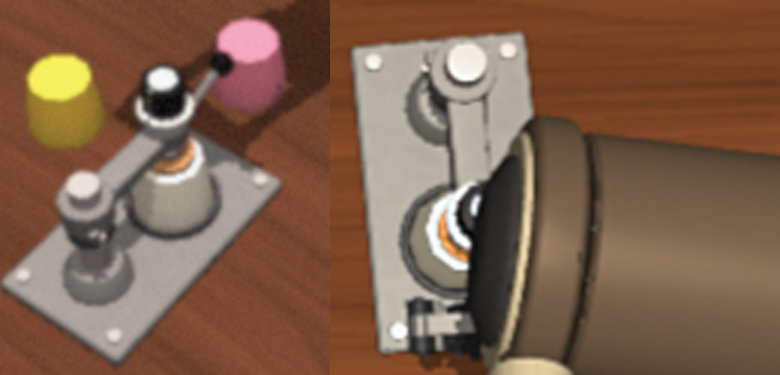

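Run:
```python
from h import *
s=ctrl.state();d=imaging.snapshot('wrist');S=imaging.snapshot('scene')
g=d['img'].min(2); n,l,st,c=cv2.connectedComponentsWithStats((g>190).astype(np.uint8))
for i in range(1,n):
    if st[i,4]>300: print(st[i],c[i]); 
    if st[i,4]>300:
        o,r=wray(s,d,*c[i]); print((o+r*(.166-o[2])/r[2]).round(4), tri([(o,r),ray(S,244.3,186.3)]))
```

```text
[ 241  103   46   40 1115] [264.20717489 121.13452915]
[ 0.4678 -0.059   0.166 ] (array([ 0.4772585 , -0.06829861,  0.09425213]), [np.float64(0.00936995763958033), np.float64(0.00936995763958026)])
[ 241  130  116  179 6942] [298.07879574 221.70512821]
[ 0.5195 -0.0156  0.166 ] (array([ 0.52490689, -0.02127278,  0.16583604]), [np.float64(0.007769947789569256), np.float64(0.007769947789569199)])
[ 203  189   48  103 2391] [226.2601422 232.7649519]
[ 0.5442 -0.0566  0.166 ] (array([ 0.53496228, -0.04336642,  0.16528174]), [np.float64(0.015793440206187812), np.float64(0.015793440206187826)])
[483 206  68  82 334] [509.50898204 232.88622754]
[0.4674 0.1474 0.166 ] (array([0.51487314, 0.03141907, 0.24107858]), [np.float64(0.058689586384114256), np.float64(0.05868958638411417)])
[ 223  296   47   42 1111] [245.77407741 317.17821782]
[ 0.6035 -0.0222  0.166 ] (array([ 0.56243951, -0.01554295,  0.207479  ]), [np.float64(0.01628989157828685), np.float64(0.016289891578286943)])
```

View pics/w4.png

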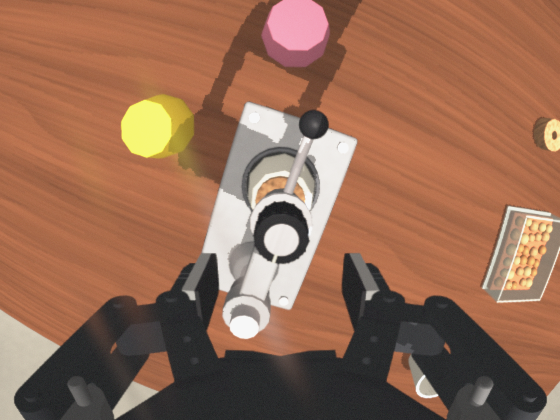

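Run:
```python
from h import *
s=ctrl.state();d=imaging.snapshot('wrist');S=imaging.snapshot('scene')
w=wray(s,d,282,237); o,r=w
print((o+r*(.166-o[2])/r[2]).round(4), tri([w,ray(S,244.3,186.3)]))
print(s['tool_pos'],d['hand_eye'])
```

```text
[ 0.5339 -0.0213  0.166 ] (array([ 0.53265789, -0.02290866,  0.17117084]), [np.float64(0.001037061908210127), np.float64(0.0010370619082101895)])
[ 0.52677564 -0.02666444  0.22215548] [[-8.73982710e-05 -9.57453711e-01 -2.88586875e-01  7.22204480e-02]
 [ 9.99999799e-01  9.76491790e-05 -6.26822762e-04  1.07934865e-03]
 [ 6.28334051e-04 -2.88586872e-01  9.57453509e-01 -1.42599391e-01]
 [ 0.00000000e+00  0.00000000e+00  0.00000000e+00  1.00000000e+00]]
```

Request:
{"fn": "step_arm", "kwargs": {"targets": [[[0.3,0.2,-0.5],[0,0,0]],[[0.55,0.36,-1.5],[0,0,0]],[[0.55,0.36,-3],[0,0,0]],[[0.55,0.36,-4.5],[0,0,0]],[[0.55,0.36,-6],[0,0,0]],[[0.55,0.36,-7.2],[0,0,0]],[[0.55,0.36,-7.9],[0,0,0]],[[0.55,0.36,-8.1],[0,0,0]],[[0.55,0.36,-8.1],[0,0,0]]], "grip": 6}}

```text
t: 11.37
tool_pos: [0.5326, -0.0231, 0.1415]
tool_rot: [180.0, -0.1, -158.3]
contact_force: [1.1, -0.1, 0.5]
gripper_width: 0.704
grasp_force: 0.0
```

Request:
{"fn": "step_arm", "kwargs": {"targets": [[[0,0,0],[0,0,0]],[[0,0,0],[0,0,0]],[[0,0,0],[0,0,0]],[[0,0,0],[0,0,0]],[[0,0,0],[0,0,0]]], "grip": 3.3, "force": 25}}

```text
t: 11.78
tool_pos: [0.5337, -0.0231, 0.1434]
tool_rot: [-180.0, 0.1, -158.3]
contact_force: [-1.0, 1.1, 4.8]
gripper_width: 0.413
grasp_force: 25.7
```

Run:
```python
from h import *
s=ctrl.state(); print(s['tool_pos'],s['tool_rot'],s['joints'],s['contact_force'],s['torque'],s['gripper_width']*85.4,s['grasp_force'])
S=imaging.snapshot('scene');d=imaging.snapshot('wrist')
a=cv2.resize(S['img'][150:250,190:300],None,fx=3.5,fy=3.5,interpolation=2);b=d['img'][100:420,100:480]
b=np.vstack([b,np.zeros((30,380,3),np.uint8)])
cv2.imwrite('pics/c5.png',np.hstack([a,b])[:,:,::-1])
```

```text
[ 0.53368504 -0.02308128  0.14339991] [-1.79960993e+02  1.05244339e-01 -1.58329381e+02] [-7.15723069e+00  1.36419200e+01  1.09980401e+02  1.99291459e-02
  5.62666701e+01 -1.18838865e+02] [-1.02298415  1.08073458  4.81837242] [0.22146636 0.16321524 0.08277465] 35.269867131921615 25.742762982845306
```

View pics/c5.png

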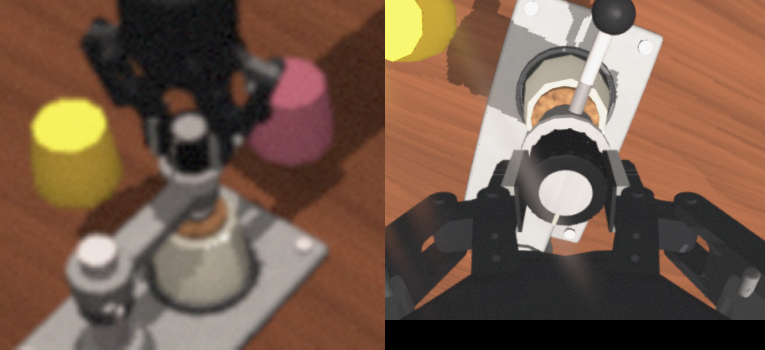

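Request:
{"fn": "step_arm", "kwargs": {"targets": [[[0,0,0],[0,0,0]],[[0,0,0],[0,0,0]],[[0,0,-0.01],[0,0,-0.06]],[[0,0,-0.03],[0,0,-0.16]],[[0,0,-0.05],[0,0,-0.26]],[[0,0,-0.07],[0,0,-0.36]],[[0,0,-0.09],[0,0,-0.46]],[[0,0,-0.11],[0,0,-0.56]],[[0,0,-0.12],[0,0,-0.6]],[[0,0,-0.12],[0,0,-0.6]]], "grip": 2.8, "force": 70}}

```text
t: 12.72
tool_pos: [0.5338, -0.0239, 0.1424]
tool_rot: [-179.9, 0.1, 167.3]
contact_force: [-2.1, -0.6, 7.3]
gripper_width: 0.401
grasp_force: 69.0
```

```bash
cat > st.py <<'E'
from h import *
s=ctrl.state(); T=s['torque']
print('t',round(s['t'],2),'pos',s['tool_pos'].round(4),'yaw',s['tool_rot'].round(2),'q6',s['joints'][5].round(1),'F',s['contact_force'].round(1),'T',T.round(3),'jt6',s['joint_torque'][5].round(3),'w',round(s['gripper_width']*85.4,2),round(s['grasp_force'],1))
E
python3 st.py
```

```text
t 12.72 pos [ 0.5338 -0.0239  0.1424] yaw [-1.7993e+02  1.3000e-01  1.6725e+02] q6 -84.4 F [-2.1 -0.6  7.3] T [-0.144  0.288 -0.067] jt6 0.156 w 34.22 69.0
```

Request:
{"fn": "step_arm", "kwargs": {"targets": [[[0,0,-0.01],[0,0,-0.06]],[[0,0,-0.023],[0,0,-0.12]],[[0,0,-0.034],[0,0,-0.18]],[[0,0,-0.046],[0,0,-0.24]],[[0,0,-0.057],[0,0,-0.3]]]}}

```text
t: 13.13
tool_pos: [0.5336, -0.0242, 0.1418]
tool_rot: [-179.9, 0.1, 150.0]
contact_force: [-1.8, -1.9, 7.3]
gripper_width: 0.4
grasp_force: 68.9
```

```bash
python3 st.py
```

```text
t 13.13 pos [ 0.5336 -0.0242  0.1418] yaw [-1.7992e+02  1.3000e-01  1.5004e+02] q6 -67.1 F [-1.8 -1.9  7.3] T [-0.3    0.332  0.299] jt6 -0.188 w 34.18 68.9
```

Request:
{"fn": "step_arm", "kwargs": {"targets": [[[0,0,-0.01],[0,0,-0.06]],[[0,0,-0.023],[0,0,-0.12]],[[0,0,-0.034],[0,0,-0.18]]]}}

```text
t: 13.38
tool_pos: [0.5334, -0.0244, 0.1415]
tool_rot: [-179.9, 0.1, 139.7]
contact_force: [-2.6, -2.5, 7.2]
gripper_width: 0.399
grasp_force: 68.9
```

```bash
python3 st.py
python3 - <<'E'
from h import *
d=imaging.snapshot('wrist'); cv2.imwrite('pics/w5.png',cv2.resize(d['img'][180:400,170:390],None,fx=2.7,fy=2.7,interpolation=2)[:,:,::-1])
E
```

```text
t 13.38 pos [ 0.5334 -0.0244  0.1415] yaw [-1.7992e+02  1.4000e-01  1.3973e+02] q6 -56.8 F [-2.6 -2.5  7.2] T [-0.366  0.405  0.235] jt6 -0.187 w 34.11 68.9
```

```bash
cat > line.py <<'E'
from h import *
def prof(img,off=(0,0)):
    g=img.min(2).astype(np.float32); p=cv2.warpPolar(g,(60,360),(281-off[0],290-off[1]),60,cv2.WARP_POLAR_LINEAR)
    q=p[:,30:36].mean(1); k=np.argsort(q[60:120])[::-1][:5]+60; return k,q[k].round()
E
python3 - <<'E'
from line import *
a=cv2.imread('pics/c5.png')[:320,385:]; print(prof(a,(100,100)))
d=imaging.snapshot('wrist'); print(prof(d['img']))
E
```

```text
(array([111, 110, 112, 109, 113]), array([210., 209., 208., 203., 195.], dtype=float32))
(array([112, 111, 110, 113, 114]), array([204., 202., 199., 199., 192.], dtype=float32))
```

Request:
{"fn": "step_arm", "kwargs": {"targets": [[[0,0,-0.01],[0,0,-0.06]],[[0,0,-0.023],[0,0,-0.12]],[[0,0,-0.034],[0,0,-0.18]]]}}

```text
t: 13.73
tool_pos: [0.5332, -0.0246, 0.1412]
tool_rot: [-179.9, 0.2, 129.4]
contact_force: [-2.2, -3.1, 7.3]
gripper_width: 0.394
grasp_force: 69.0
```

```bash
python3 st.py
```

```text
t 13.73 pos [ 0.5332 -0.0246  0.1412] yaw [-1.7991e+02  1.5000e-01  1.2942e+02] q6 -46.5 F [-2.2 -3.1  7.3] T [-0.476  0.454  0.289] jt6 -0.188 w 33.69 69.0
```

Request:
{"fn": "step_arm", "kwargs": {"targets": [[[0,0,-0.01],[0,0,-0.06]],[[0,0,-0.023],[0,0,-0.12]],[[0,0,-0.034],[0,0,-0.18]]]}}

```text
t: 13.98
tool_pos: [0.533, -0.0247, 0.1408]
tool_rot: [-179.9, 0.2, 119.1]
contact_force: [-3.5, -3.9, 7.7]
gripper_width: 0.397
grasp_force: 69.0
```

```bash
python3 st.py
```

```text
t 13.98 pos [ 0.533  -0.0247  0.1408] yaw [-1.7990e+02  1.6000e-01  1.1912e+02] q6 -36.2 F [-3.5 -3.9  7.7] T [-0.585  0.574  0.255] jt6 -0.187 w 33.88 69.0
```

Request:
{"fn": "step_arm", "kwargs": {"targets": [[[0,0,-0.01],[0,0,-0.06]],[[0,0,-0.023],[0,0,-0.12]],[[0,0,-0.034],[0,0,-0.18]]]}}

```text
t: 14.23
tool_pos: [0.5328, -0.0248, 0.1405]
tool_rot: [-179.9, 0.2, 108.8]
contact_force: [-3.8, -3.4, 9.4]
gripper_width: 0.403
grasp_force: 69.2
```

```bash
python3 st.py
```

```text
t 14.23 pos [ 0.5328 -0.0248  0.1405] yaw [-179.9     0.18  108.81] q6 -25.9 F [-3.8 -3.4  9.4] T [-0.513  0.751  0.315] jt6 -0.162 w 34.38 69.2
```

Request:
{"fn": "step_arm", "kwargs": {"targets": [[[0,0,-0.01],[0,0,-0.06]],[[0,0,-0.023],[0,0,-0.12]],[[0,0,-0.034],[0,0,-0.18]]]}}

```text
t: 14.48
tool_pos: [0.5326, -0.0248, 0.1404]
tool_rot: [-179.9, 0.2, 98.5]
contact_force: [-4.3, -3.2, 11.4]
gripper_width: 0.398
grasp_force: 69.4
```

```bash
python3 st.py
```

```text
t 14.48 pos [ 0.5326 -0.0248  0.1404] yaw [-179.9     0.2    98.53] q6 -15.6 F [-4.3 -3.2 11.4] T [-0.544  0.905  0.413] jt6 -0.043 w 33.98 69.4
```

Request:
{"fn": "step_arm", "kwargs": {"targets": [[[0,0,-0.005],[0,0,-0.05]],[[0,0,-0.01],[0,0,-0.1]]]}}

```text
t: 14.65
tool_pos: [0.5324, -0.0249, 0.1403]
tool_rot: [-179.9, 0.2, 92.8]
contact_force: [-6.2, -3.3, 11.0]
gripper_width: 0.397
grasp_force: 69.4
```

```bash
python3 st.py; python3 -c "
from line import *
print(prof(imaging.snapshot('wrist')['img']))"; python3 st.py
```

```text
t 14.65 pos [ 0.5324 -0.0249  0.1403] yaw [-179.9     0.21   92.84] q6 -9.9 F [-6.2 -3.3 11. ] T [-0.511  0.932  0.476] jt6 0.085 w 33.93 69.4
(array([112, 111, 110, 113, 114]), array([208., 207., 203., 203., 195.], dtype=float32))
t 14.7 pos [ 0.5325 -0.0248  0.1403] yaw [-179.9     0.21   92.72] q6 -9.8 F [-4.6 -2.8 11.4] T [-0.533  0.875  0.209] jt6 0.438 w 34.55 69.4
```

Request:
{"fn": "step_arm", "kwargs": {"targets": [[[0,0,0],[0,0,-0.04]],[[0,0,0],[0,0,-0.08]]]}}

```text
t: 14.87
tool_pos: [0.5323, -0.0249, 0.1403]
tool_rot: [-179.9, 0.2, 88.3]
contact_force: [-5.4, -2.7, 10.9]
gripper_width: 0.398
grasp_force: 69.4
```

```bash
python3 st.py
python3 - <<'E'
from line import *
d=imaging.snapshot('wrist'); print(prof(d['img']))
a=cv2.imread('pics/w5.png'); b=cv2.resize(d['img'][180:400,170:390],None,fx=2.7,fy=2.7,interpolation=2)[:,:,::-1]
c=cv2.imread('pics/c5.png')[80:300,385+70:385+290]
k=lambda x:cv2.resize(x,(400,400),interpolation=2)
cv2.imwrite('pics/cmp.png',np.hstack([k(a),k(b)]))
E
```

```text
t 14.87 pos [ 0.5323 -0.0249  0.1403] yaw [-179.9     0.22   88.29] q6 -5.4 F [-5.4 -2.7 10.9] T [-0.536  0.963  0.457] jt6 0.155 w 34.01 69.4
(array([112, 111, 110, 113, 114]), array([209., 208., 206., 204., 196.], dtype=float32))
```

View pics/cmp.png

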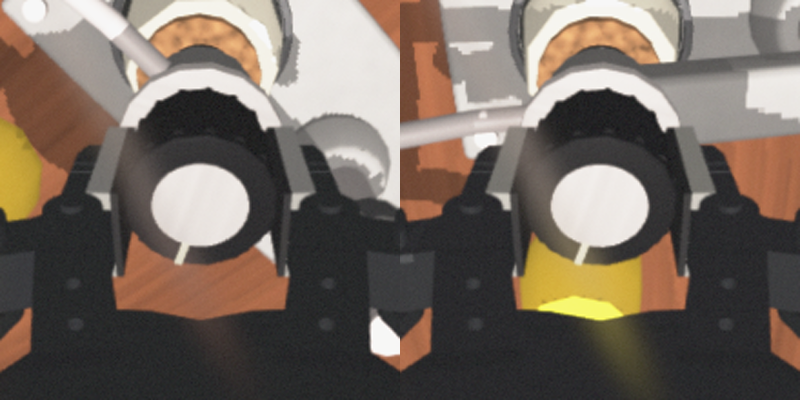

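Request:
{"fn": "step_arm", "kwargs": {"targets": [[[0,0,0],[0,0,0]],[[0,0,0],[0,0,0]],[[0,0,0],[0,0,0]]]}}

```text
t: 15.17
tool_pos: [0.5323, -0.0248, 0.1403]
tool_rot: [-179.9, 0.2, 88.3]
contact_force: [-5.6, -4.3, 11.7]
gripper_width: 0.398
grasp_force: 69.5
```

```bash
python3 st.py
```

```text
t 15.17 pos [ 0.5323 -0.0248  0.1403] yaw [-179.9     0.2    88.32] q6 -5.4 F [-5.6 -4.3 11.7] T [-0.53   1.013  0.2  ] jt6 0.161 w 34.03 69.5
```

Request:
{"fn": "step_arm", "kwargs": {"targets": [[[0,0,0],[0,0,0]],[[0,0,0],[0,0,0]],[[0,0,0],[0,0,0]],[[0,0,0],[0,0,0]],[[0,0,1],[0,0,0]],[[0,0,3],[0,0,0]],[[0,0,6],[0,0,0]],[[0,0,9],[0,0,0]],[[0,0,12],[0,0,0]],[[0,0,12],[0,0,0]]], "grip": 6}}

```text
t: 16.0
tool_pos: [0.5376, -0.0236, 0.2667]
tool_rot: [179.2, 0.1, 88.2]
contact_force: [0.7, 0.3, 1.2]
gripper_width: 0.703
grasp_force: 0.0
```

```bash
python3 st.py
python3 - <<'E'
from h import *
d=imaging.snapshot('wrist')['img']; cv2.imwrite('pics/end.png',d[:,:,::-1])
E
```

```text
t 16.0 pos [ 0.5376 -0.0236  0.2667] yaw [1.7921e+02 7.0000e-02 8.8240e+01] q6 -5.4 F [0.7 0.3 1.2] T [-0.009 -0.028 -0.002] jt6 -0.0 w 60.0 0.0
```

Request:
{"fn": "step_arm", "kwargs": {"targets": [[[-1,-3,0],[0,0,0]],[[-2,-6,0],[0,0,0]],[[-3,-9,0],[0,0,0]],[[-4,-12,0],[0,0,0]],[[-5,-13,0],[0,0,0]],[[-5,-13,0],[0,0,0]],[[-5,-13,0],[0,0,0]],[[-5,-13,0],[0,0,0]]]}}

```text
t: 16.72
tool_pos: [0.4829, -0.1525, 0.2581]
tool_rot: [-180.0, -0.1, 88.2]
contact_force: [0.1, -0.1, 0.0]
gripper_width: 0.703
grasp_force: 0.0
```

Run:
```python
from h import *
def proj(s,d,P):
    Q=R.from_euler('xyz',s['tool_rot'],degrees=True); H=d['hand_eye']
    c=(Q.inv().apply(P-s['tool_pos'])-H[:3,3])@H[:3,:3]
    t=np.arctan2(np.hypot(c[:,0],c[:,1]),c[:,2]); f=210/np.tan(np.radians(d['vfov']/2)); h=np.hypot(c[:,0],c[:,1])
    return np.c_[d['cx']+f*t*c[:,0]/h,d['cy']+f*t*c[:,1]/h]
s,d=snap('wrist','end2.png'); g=d['img'].min(2)
print(s['tool_pos'],proj(s,d,np.array([[.5325,-.0235,.164]])))
u,v=proj(s,d,np.array([[.5325,-.0235,.164]]))[0]
n,l,st,c=cv2.connectedComponentsWithStats((g>185).astype(np.uint8))
for i in range(1,n):
    if st[i,4]>80 and np.hypot(*(c[i]-[u,v]))<60: print(st[i],c[i].round(1))
# coarse ascii of the region
x,y=int(u),int(v); p=g[y-40:y+44,x-44:x+44]
for row in p[::2,::1]: print(''.join(' .:-=+*#%@'[int(q)*10//256] for q in row))
```

```text
[ 0.48285949 -0.15249067  0.25811799] [[342.03568849  38.34545631]]
[ 254   19   76   50 1292] [285.8  40.5]
[329  22  30  35 702] [343.4  35.9]
[332  52  34  19 164] [348.8  63.8]
[299  55  49  28 169] [319.3  72.3]
```

Run:
```python
import cv2
g=cv2.imread('pics/end2.png').min(2)[4:80,300:392]
for row in g[::1]: print(''.join(' .:-=+*#%@'[int(q)*10//256] for q in row))
```

```text
:::::::::::::::::::::::::..:::::::::::::::::::::::::::::::::::::::::::::::::::::::::::::::::
:::::::::::::::::::::::::::::::::::.::::::::::::::::::::::::::::::::::::::::::::::::::::::::
::::::::::::::::::::::::::::::::::::::::::::::::::::::::::::::::::::::::::::::::::::::::::::
::::::::::::::::::::::::::::.:::::::::::::::::::::::::::::::::::::::::::::::::::::::::::::::
:::::::::::::::::::::::..:.:::::::.:::::::::::::::::::::::::::::::.:::::::::::::::::::::::.:
::::::::::::::::::::::::::::::::::::::::::::::::::::::::::::::::::::::::::::::::::::::::::::
::::::::::::::::::::::::::::::::::::::::::::::::::::::::::::::::::::::::::::::::::::::::::::
:::::::.::::::::::::::::::::::::::::::::::::::::::::::::::::::::::::::::::::::::::::::::::::
::::::::::::::::::::::::::::.:::::::::::::::::::::::::::::::::::::::::::::::::::::::::::::::
::::::::::::::::::::::::::::::---::::::::::::::------:-------:------:----:--::::::::::::::::
:-:::----------===+======++++++++=-::::::::::::-=++++++++++++++++++++++++++++++==+++==--===-
++++++++++++++++++*************++-:::::::::::::::-++*************************
[... 5267 characters left out ...]
+#%@%*==-:::-========================--:-:-::----
=====+*####+=-:::-----------:-:::---------=*#@@%+==-:-:-========================--:::--:----
======+*####*+-::-----:-----:::::-------=+*##%%*==-:::--=========================-:--------:
=======+*#####*=::---:::---:-::::-----=+*##%%%*==-::::-==========================-:-::--:-:-
========+######*=---::::::::---::----=*####%@#+=-:::::-===========================-:--:--::-
========+*#######*==-::::::::------=*########+==-::::--===========================--:-:-:-::
=========+++*#######**==-::---==+***######@%+==-:::::--============================--::-::--
=============++*########**+*#############*#*==-::::::-==============================--:-:---
```

Run:
```python
from h import *
s=ctrl.state();d=imaging.snapshot('wrist')
def at(p,z):
    o,r=wray(s,d,*p); return (o+r*(z-o[2])/r[2])[:2]
for zt in(.162,.166,.169):
    c=at((343.4,35.9),zt)
    for n,p,z in [('knob',(337,56),zt),('knob',(339,50),zt),('disc',(330.8,65),zt-.03),('disc',(331,67),zt-.03)]:
        v=at(p,z)-c; print(zt,n,(np.hypot(*v)*1000).round(1),np.degrees(np.arctan2(v[1],v[0])).round(1))
```

```text
0.162 knob 16.6 -108.8
0.162 knob 11.7 -108.5
0.162 disc 19.1 -106.3
0.162 disc 20.7 -104.7
0.166 knob 16.3 -108.8
0.166 knob 11.5 -108.5
0.166 disc 18.7 -106.2
0.166 disc 20.3 -104.5
0.169 knob 16.1 -108.8
0.169 knob 11.3 -108.5
0.169 disc 18.4 -106.0
0.169 disc 20.0 -104.4
```

```bash
python3 -c "
from workcell import ctrl
print(ctrl.job_done())"
```

```text
the job is handed in; nothing more can be done
None
```

The job is handed in, with no verdict returned: the press arm is at its stop, the knob was turned to the clutch's first slip (torque levelled off near 0.46 N m, knob line about 3° ± 2° ahead of the disc's), and the gripper is clear with the pot left clamped.

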